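# Load a cassette tray on the tray lift and jog the lift

## Robot

A 6-joint arm with a two-finger parallel gripper is mounted at the origin on the work surface. World frame = base frame: x ahead of the robot, y to its left, z up, the work surface at z = 0. Lengths are in m, angles in rad, forces in N, time in s.
With the tool pointing down it reaches from about 0.375 to 0.975 m from the base axis. Payload 3.8 kg.
Tool frame: the origin (TCP) lies midway between the tips of the shut fingers; the grasp point (between the pads) lies 19 mm behind it (manip.pinch_z is the distance from the TCP to the grasp point, in m); x points along the fingers, z is the direction in which the jaws open and shut, and the axes are right-handed (so a half turn about x gives the same grasp; the last joint's range is limited). The gripper opens to 85 mm and grips with 20 to 120 N. Pads are 22 mm wide; open, the fingers measure 114 mm over their backs; the gripper's body (76 mm by 85 mm) begins 54 mm behind the grasp point. The pads swing forward as they close: fully open they stand 13 mm farther back than shut.
Start: joints at [1.242, 0.264, 1.604, -0, 1.274, -0.037], TCP at [0.194, 0.646, 0.231] pointing down, gripper open.
Joint ranges: [-2.63, 2.63], [-0.94, 2.18], [0.31, 2.57], [-1.31, 4.45], [0, 2.66], [-2.55, 2.55]. Speed limits (rad/s): [2.57, 2.57, 3.14, 3.14, 3.14, 3.14].

## Interface

Orientations are given as a rotation vector (axis times angle).
In Python, from plant import manip gives the robot as it stands. The module is installed in compiled form; this text tells all that it offers.
- The arm moves only by the tool send_rows, never from a script. Its argument "series" is a list of rows, each a list of 2 entries, a list of its own where there are three numbers: the shift along the tool's x, y, z in units of 50 mm (1.0 is 50 mm), then the turn, a rotation vector about the tool's x, y, z in units of 8 degrees (1.0 is 8 degrees). A call has exactly 8 rows; each row is the pose to reach, as a shift and turn from the pose commanded when the call began, along the tool's axes at that moment; what a row does not reach only later rows make up. A row lasts 1/10 s, in which the tool goes at most 50 mm and 8.59 degrees, less where a joint would pass 70% of its speed; a pose out of reach is approached as far as the arm can. A call with a gripper value outside its range is refused whole. "grip" is the gripper's target within -1 to 1 (shut at 1, half-way at 0, fully open at -1), set as the call begins (left out, the last holds). The fingers move at their own pace and stop on an object; "grip_force" is the grip in N (left out, the last holds). Time passes only in rows, so rows that repeat a pose let the fingers close, or fill a call up. It gives the time, the measured TCP pose, the force and the opening at its end, in the units of the state.
- manip.get_obs(): the state, without advancing time (a new reading comes with each control period).
- manip.camera(name): name is "scene" or "top"; returns the picture (400x640x3 uint8, blue, green, red); there is no depth.
- manip.camera_params(name): a dict with "fx", "fy", "cx", "cy" (pixels), "R" (3x3) and "t" (3): a world point X has camera coordinates R X + t. Camera axes: x right, y down, z forward; pixel columns grow to the right and rows downward; lengths in m; the calibration is good to about 2 mm. A picture is of the moment at which its call begins. camera_params takes no time and is no camera call.
- manip.close_job(): hands the job in, once; it reports no verdict.
The state is a dict: "time_s": time; "q": joint angles; "dq": joint speeds; "joint_torque": joint torques, N m; "tool_pos": TCP position; "tool_rot": TCP orientation; "ft_force": force on the tool from outside, world axes, zero at the start; "ft_torque": the same for the moment, N m; "grip_width": finger opening in m.
Only numpy, scipy, OpenCV 4.12 (cv2) and the standard library are available. Lean on these libraries where they do the work, as an engineer would, in place of code of your own. Each camera call takes 0.05 s, during which the arm holds its last target.

## Task

Pick up the cassette tray standing on the bench and stack it squarely on the identical tray in the tray lift, with the notch under one end over the lower tray's key so that it sits flat; keep it level and set it down gently rather than dropping it. Then tilt the jog lever fully towards the side where the tray lift stands (not the other way), hold it there for a good second and let it spring back to upright. Leave the lower tray in the lift and the marker and jar where they are.

Things in the scene. Friction and masses are not known exactly. Their poses are not given: they have to be found in the camera images.
- tray_mid (a point): Loose light-grey cassette tray on the bench, 150 (own x) x 58 (own y) x 44 mm high to the rim, 0.2 to 0.45 kg, white cassettes inside below the rim; point at its centre, half-way up (22 mm above its underside), z up. Grasp it across its 58 mm width. Key on top and notch beneath at its +x end only. It starts turned up to 1.7 rad from the lower tray.
- tray_key (a point): Top of that tray's key, 68 mm from its centre towards +x: a tab on the end wall, 14 mm long in x, 30 mm wide (25 mm near the top), 10 mm high above the rim. Under the same end the notch: 36 mm wide, 18 mm long in x, open at the end face, 14 mm high.
- low_mid (a point): The identical loose tray already in the tray lift; point at its centre, half-way up (22 mm above the lift's deck), same shape and axes, key at its +x end. Properly stacked, the upper tray's centre lies 44 mm straight above this point, x axes the same way (key end over key end).
- lift_deck (a point): Tray lift: fixed cream block 200 mm (own x) x 96 mm wide x 40 mm high; this point is the centre of its deck (40 mm above the bench), x along its length. A kerb 10 mm high with 3 mm play surrounds the lower tray. Beyond its +x end, 112 mm from the centre, two steel guide posts 72 mm apart with a cross bar reach 136 mm above the bench.
- jog_box: Fixed cream jog box 100 x 100 x 50 mm high, origin at the centre of its underside; the lever stands at the centre of its top and tilts along the box's own y, which is within 0.2 rad of the world y axis (left of the robot). The tray lift always stands clearly on its +y or on its -y side.
- jog_grip (a point): Point on the jog lever's black paddle, 80 mm from the pivot, which lies at the centre of the box top (50 mm above the bench). The paddle is 40 mm wide (box x), 18 mm thick (box y) and reaches from 40 to 105 mm from the pivot; below it is a 12 mm steel stem.
- jog (a joint): Tilt of the jog lever in rad: 0 upright, positive towards the jog box's +y, negative towards its -y, stops at +-0.45. A spring of 1 Nm/rad recentres it (about 5 N at the paddle when fully over); it does not stay when let go.
- marker: Bystander: white marker pen with black cap, 140 mm long, 13 mm thick, lying on the bench between the task's things; origin on the bench under its middle.
- jar: Bystander: small specimen jar, 32 mm across, 52 mm high, standing between the task's things; origin at the centre of its underside.

How it is judged:
By the outcome, as a careful person would: the job done as asked, in the order asked, and still so for the second after the job is handed in, with the robot touching nothing.
It also fails if it takes over 64 s, if anything falls off the work surface, if the arm or the gripper's body presses on something with over 40 N, if the wrist force passes 120 N, or if a joint passes its speed limit or range.

## Working session

There is one attempt and no reset: what is moved stays moved. The work goes in short steps, Python scripts to look and compute and a tool call to move; the robot and the scene stay as the last step left them, time stands still between calls to the robot, and variables do not carry over. Pictures are saved under pics/ and viewed, and the job is handed in when it is done.

Besides the shell and the picture viewer there is one more tool, called after "Request:" as name(argument=value, ...) on one line, values as JSON. send_rows: Moves the arm, as the interface text tells. Its arguments: {"type":"object","properties":{"series":{"type":"array"},"grip":{"type":"number"},"grip_force":{"type":"number"}},"required":["series"]}

```bash
mkdir -p pics; python3 - <<'E'
from plant import manip
import cv2,numpy as np
for n in ("scene","top"):
    cv2.imwrite(f"pics/{n}0.png",manip.camera(n)); 
    p=manip.camera_params(n); print(n,{k:np.round(v,4).tolist() for k,v in p.items()})
o=manip.get_obs(); print({k:np.round(v,4).tolist() for k,v in o.items()})
E
```

```text
scene {'fx': 422.2264, 'fy': 422.2264, 'cx': 314.9412, 'cy': 205.8308, 'R': [[-0.8529, 0.522, 0.0095], [0.342, 0.5724, -0.7452], [-0.3945, -0.6324, -0.6667]], 't': [0.4442, -0.0947, 1.25]}
top {'fx': 472.6436, 'fy': 472.6436, 'cx': 326.2844, 'cy': 192.9054, 'R': [[0.0261, -0.9997, 0.0028], [-0.9843, -0.0261, -0.1745], [0.1745, 0.0018, -0.9847]], 't': [-0.0114, 0.529, 1.155]}
{'time_s': 0.1, 'q': [1.2421, 0.2646, 1.6053, 0.0, 1.2737, -0.0369], 'dq': [-0.0006, -0.0004, -0.0042, -0.0011, 0.0004, -0.0007], 'joint_torque': [-0.0, -51.671, -36.8592, -0.0001, 0.0062, 0.0], 'tool_pos': [0.1939, 0.6458, 0.2301], 'tool_rot': [-0.9928, 1.3349, 0.9909], 'ft_force': [1.0462, -0.3799, 0.2675], 'ft_torque': [0.0168, 0.0098, 0.0521], 'grip_width': 0.0851}
```

View pics/scene0.png

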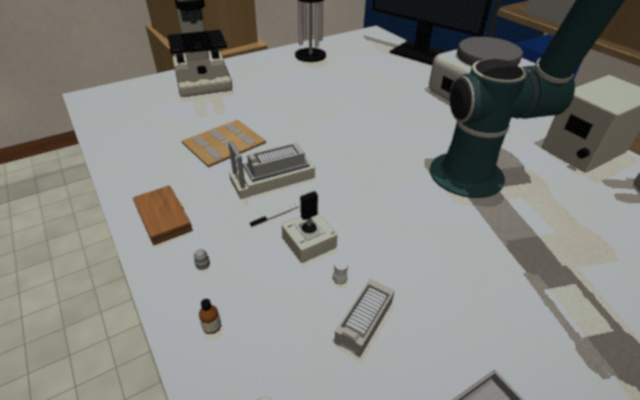

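View pics/top0.png

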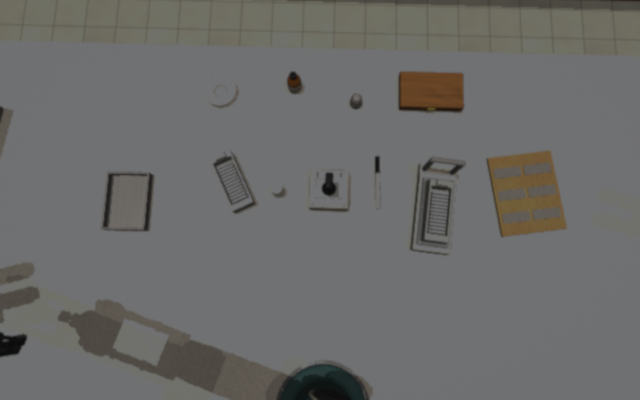

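The lift is right of the jog box in the top view (world −y) around (437,210). The loose tray is around (234,182), with the jog box at (329,189), the jar at (278,190) and the marker at (377,182). I'll enlarge those areas.

```bash
python3 - <<'E'
import cv2,numpy as np
def crop(src,x,y,w,h,s,out):
    im=cv2.imread(src)[y:y+h,x:x+w]
    im=cv2.convertScaleAbs(im,alpha=1.5)
    im=cv2.resize(im,None,fx=s,fy=s,interpolation=cv2.INTER_CUBIC)
    for i in range(0,w,10): 
        cv2.line(im,(i*s,0),(i*s,6),(0,0,255),1); cv2.putText(im,str(x+i),(i*s+1,16),0,.35,(0,0,255),1)
    for j in range(0,h,10):
        cv2.line(im,(0,j*s),(6,j*s),(0,0,255),1); cv2.putText(im,str(y+j),(8,j*s+4),0,.35,(0,0,255),1)
    cv2.imwrite(out,im)
crop("pics/top0.png",205,145,60,75,8,"pics/c1.png")
crop("pics/top0.png",400,145,75,115,5,"pics/c2.png")
crop("pics/scene0.png",320,270,90,90,6,"pics/c3.png")
crop("pics/scene0.png",220,130,110,80,7,"pics/c4.png")
crop("pics/top0.png",300,150,60,70,8,"pics/c5.png")
E
```

```text
(no output)
```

View pics/c1.png

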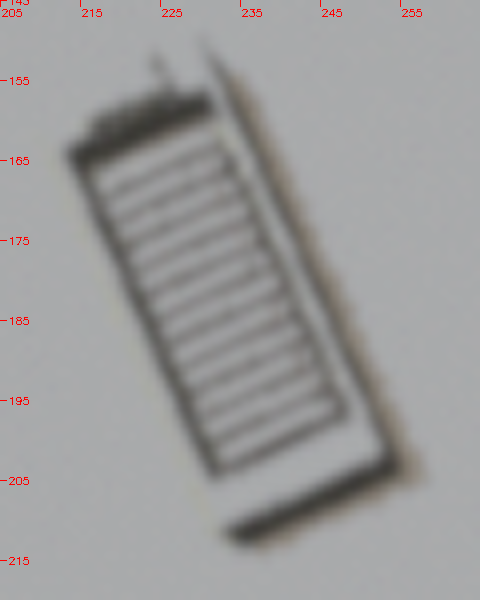

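View pics/c2.png

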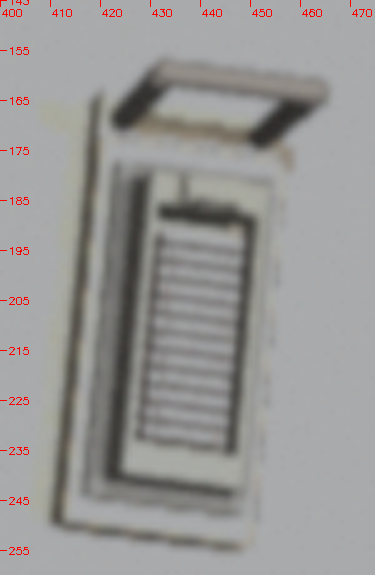

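View pics/c3.png

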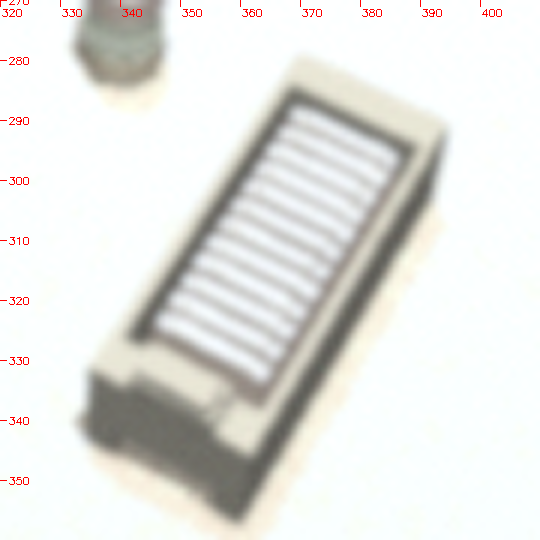

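View pics/c4.png

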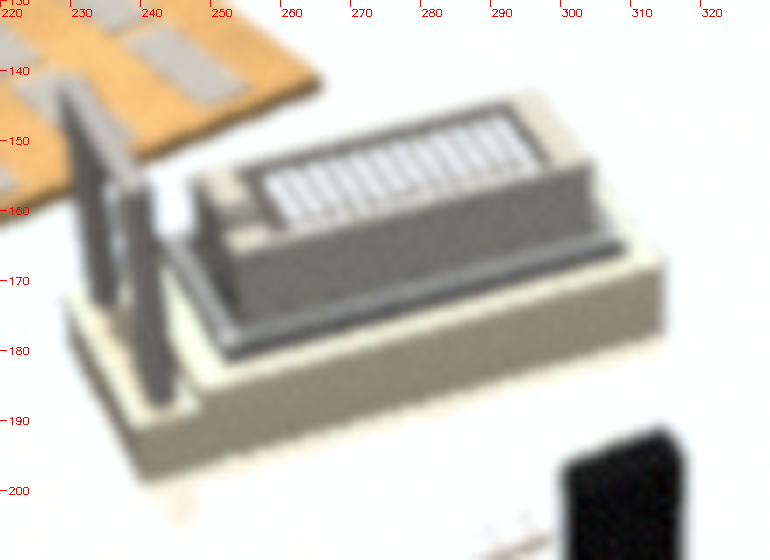

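View pics/c5.png

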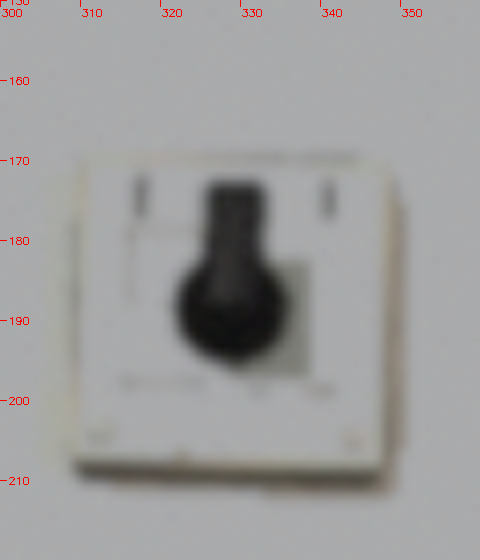

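```bash
cat > h.py <<'E'
import cv2,numpy as np
from plant import manip
from scipy.optimize import least_squares
P={n:manip.camera_params(n) for n in("scene","top")}
def proj(n,X):
    p=P[n];c=np.atleast_2d(X)@np.array(p["R"]).T+np.array(p["t"])
    return np.c_[c[:,0]/c[:,2]*p["fx"]+p["cx"],c[:,1]/c[:,2]*p["fy"]+p["cy"]]
def T(pose,L,z0=0):
    L=np.atleast_2d(L);c,s=np.cos(pose[2]),np.sin(pose[2])
    return np.c_[pose[0]+c*L[:,0]-s*L[:,1],pose[1]+s*L[:,0]+c*L[:,1],L[:,2]+z0]
def unproj(n,u,v,z):
    p=P[n];R=np.array(p["R"]);C=-R.T@np.array(p["t"])
    d=R.T@np.array([(u-p["cx"])/p["fx"],(v-p["cy"])/p["fy"],1]);return C+d*(z-C[2])/d[2]
def fit(obs,x0,z0=0):  # obs: (cam,u,v,(x,y,z))
    f=lambda q:np.concatenate([(proj(n,T(q,l,z0))[0]-(u,v)) for n,u,v,l in obs])
    r=least_squares(f,x0,loss="soft_l1");return r.x,r.fun.reshape(-1,2)
def box(a,b,z1,z2):
    c=[(a,b),(a,-b),(-a,-b),(-a,b)]
    return [((*c[i],z),(*c[(i+1)%4],z)) for z in(z1,z2) for i in range(4)]+[((*p,z1),(*p,z2)) for p in c]
def keyb(): return [(tuple(np.add(p,(68,0,0))/np.array(1000.)),tuple(np.add(q,(68,0,0))/np.array(1000.))) for p,q in box(7,15,44,54)]
def draw(n,src,items,x,y,w,h,s,out):
    im=cv2.convertScaleAbs(cv2.imread(src)[y:y+h,x:x+w],alpha=1.5)
    im=cv2.resize(im,None,fx=s,fy=s,interpolation=cv2.INTER_CUBIC)
    for pose,z0,E,col in items:
        for a,b in E:
            p,q=[tuple(int(k) for k in (proj(n,T(pose,l,z0))[0]-(x,y)+.5)*s) for l in(a,b)]
            cv2.line(im,p,q,col,1,cv2.LINE_AA)
    cv2.imwrite(out,im)
tray=box(.075,.029,0,.044)+keyb()
E
cat > fit.py <<'E'
from h import *
a,b,h=.075,.029,.044
S="scene"
o1=[(S,335,332,(a,-b,h)),(S,370.8,279.7,(-a,-b,h)),(S,394.5,291.7,(-a,b,h)),(S,361.7,346.3,(a,b,h)),(S,360,357,(a,b,0))]
q1,r1=fit(o1,[.55,.2,0.3])
o2=[(S,253.6,166,(a,b,h)),(S,247.6,155.7,(a,-b,h)),(S,296.4,143.1,(-a,-b,h)),(S,304.6,153.6,(-a,b,h))]
q2,r2=fit(o2,[.5,-.2,0],.04)
print(q1,r1.round(1).tolist());print(q2,r2.round(1).tolist())
lift=box(.1,.048,0,.04)
R=(0,0,255);B=(255,0,0)
it=[(q1,0,tray,R),(q2,.04,tray,R),(q2,0,lift,B)]
draw(S,"pics/scene0.png",it,320,270,90,90,6,"pics/d1.png")
draw(S,"pics/scene0.png",it,220,130,110,80,7,"pics/d2.png")
draw("top","pics/top0.png",it,205,145,60,75,8,"pics/d3.png")
draw("top","pics/top0.png",it,400,145,75,115,5,"pics/d4.png")
im=np.zeros((1200,1300,3),np.uint8)
ims=[cv2.imread(f"pics/d{i}.png") for i in(1,2,3,4)]
im[:540,:540]=ims[0];im[:560,520+0:520+770]=ims[1];im[580:1180,:480]=ims[2];im[580:1155,520:895]=ims[3]
cv2.imwrite("pics/dd.png",cv2.resize(im,(650,600),interpolation=cv2.INTER_AREA))
E
python3 fit.py
```

```text
[0.55661724 0.25395384 0.45532519] [[-0.3, -0.4], [-0.4, -0.7], [1.0, -0.7], [0.1, 0.4], [-0.1, 1.6]]
[ 0.48620863 -0.26487485 -0.11173909] [[-0.0, 0.7], [-0.9, -0.4], [0.3, -0.2], [0.4, -0.2]]
```

View pics/d2.png

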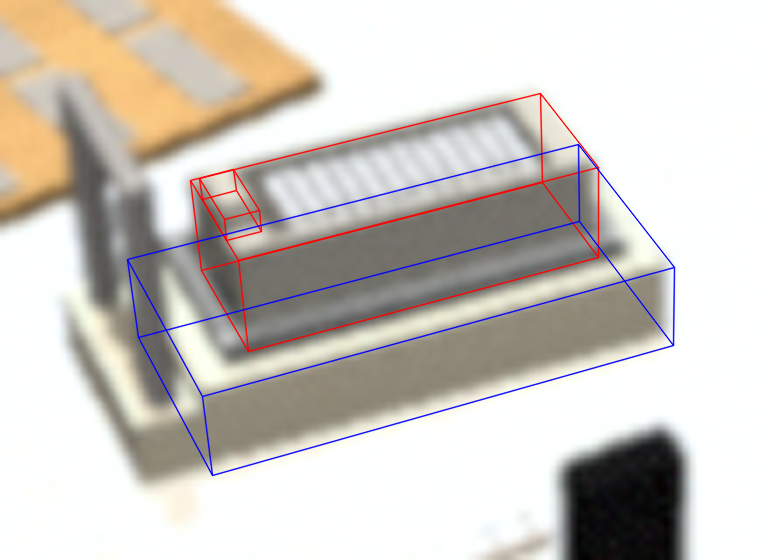

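View pics/d3.png

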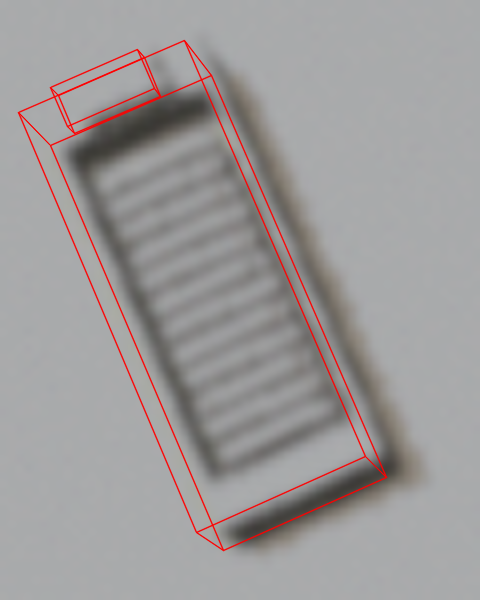

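View pics/d4.png

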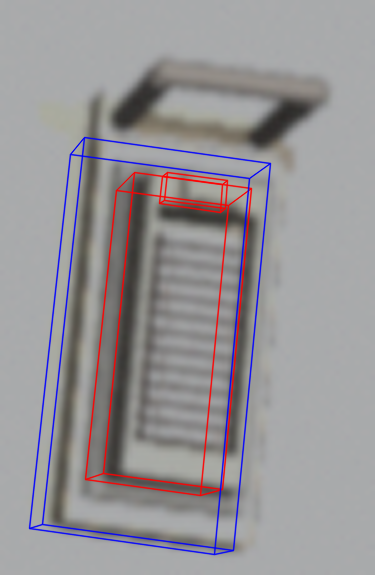

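View pics/d1.png

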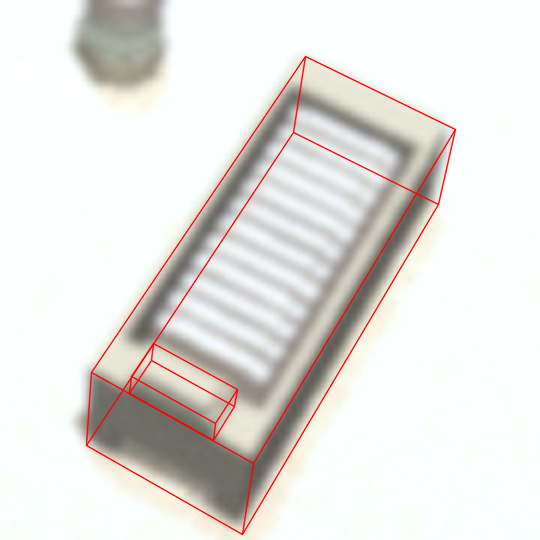

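```bash
cat > ef.py <<'E'
from h import *
from scipy.optimize import minimize
def grad(src):
    g=cv2.cvtColor(cv2.imread(src),cv2.COLOR_BGR2GRAY).astype(np.float32)
    s=4;g=cv2.resize(g,None,fx=s,fy=s,interpolation=cv2.INTER_CUBIC);g=cv2.GaussianBlur(g,(0,0),2.5)
    gx=cv2.Sobel(g,cv2.CV_32F,1,0);gy=cv2.Sobel(g,cv2.CV_32F,0,1);return np.dstack([gx,gy]),s
def score(G,n,pose,z0,E):
    g,s=G;tot=0
    for a,b in E:
        t=np.linspace(.05,.95,25)[:,None];pts=proj(n,T(pose,np.array(a)*(1-t)+np.array(b)*t,z0))
        d=pts[-1]-pts[0];nn=np.array([-d[1],d[0]])/np.linalg.norm(d)
        m=((pts+.5)*s-.5).astype(np.float32)
        v=[cv2.remap(g[:,:,k].copy(),m[:,:1],m[:,1:],cv2.INTER_LINEAR)[:,0] for k in(0,1)]
        w=np.abs(v[0]*nn[0]+v[1]*nn[1]); tot+=np.mean(np.minimum(w,60))*np.linalg.norm(d)
    return -tot
a,b,h=.075,.029,.044
rim=[((a,b,h),(-a,b,h)),((-a,b,h),(-a,-b,h)),((-a,-b,h),(a,-b,h)),((a,-b,h),(a,b,h))]
def best(G,n,z0,E,x0,r=.012):
    bst=None
    for dx in np.arange(-r,r+.001,.002):
        for dy in np.arange(-r,r+.001,.002):
            for dt in (-.04,-.02,0,.02,.04):
                q=np.array(x0)+(dx,dy,dt);v=score(G,n,q,z0,E)
                if bst is None or v<bst[0]:bst=(v,q)
    m=minimize(lambda q:score(G,n,q*[.001,.001,.01],z0,E),bst[1]/[.001,.001,.01],method="Nelder-Mead")
    return m.x*[.001,.001,.01],m.fun
E
python3 - <<'E'
from ef import *
gs=grad("pics/scene0.png");gt=grad("pics/top0.png")
v=lambda x,y:((x,y,0),(x,y,h))
bx=lambda x:((x,b,0),(x,-b,0)); by=lambda y:((a,y,0),(-a,y,0))
q1,q2=[.5566,.252,.455],[.486,-.268,-.11]
R=[]
for nm,G,n,z0,E,x0 in [("s1",gs,"scene",0,rim+[bx(a),by(b),v(a,b)],q1),("t1",gt,"top",0,rim+[bx(-a),by(-b)],q1),
   ("s2",gs,"scene",.04,rim+[v(a,b)],q2),("t2",gt,"top",.04,rim,q2)]:
    q,f=best(G,n,z0,E,x0);print(nm,q.round(4),f);R.append(q)
r=(0,0,255)
draw("scene","pics/scene0.png",[(R[0],0,tray,r)],320,270,90,90,6,"pics/e1.png")
draw("scene","pics/scene0.png",[(R[2],.04,tray,r),(R[2],0,box(.1,.048,0,.04),(255,0,0))],220,130,110,80,7,"pics/e2.png")
draw("top","pics/top0.png",[(R[1],0,tray,r)],205,145,60,75,8,"pics/e3.png")
draw("top","pics/top0.png",[(R[3],.04,tray,r),(R[3],0,box(.1,.048,0,.04),(255,0,0))],400,145,75,115,5,"pics/e4.png")
im=np.zeros((600,480+375,3),np.uint8);im[:,:480]=cv2.imread("pics/e3.png");im[:575,480:]=cv2.imread("pics/e4.png");cv2.imwrite("pics/e34.png",im[:,:800])
E
```

```text
s1 [0.5548 0.2514 0.4644] -11069.733522446799
t1 [0.5586 0.2441 0.4648] -5881.703728754281
s2 [ 0.5001 -0.2696 -0.1147] -5627.538922434701
t2 [ 0.4872 -0.2715 -0.1097] -4756.983334506544
```

View pics/e34.png

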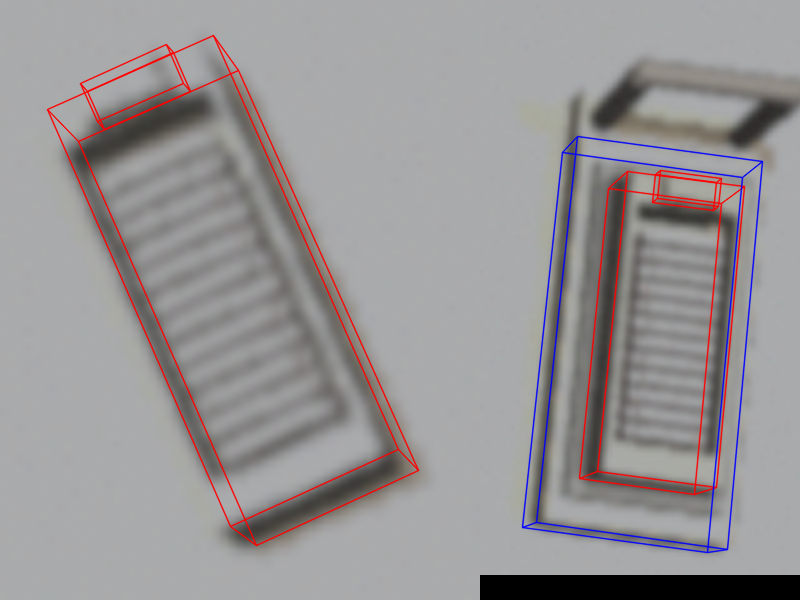

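View pics/e1.png

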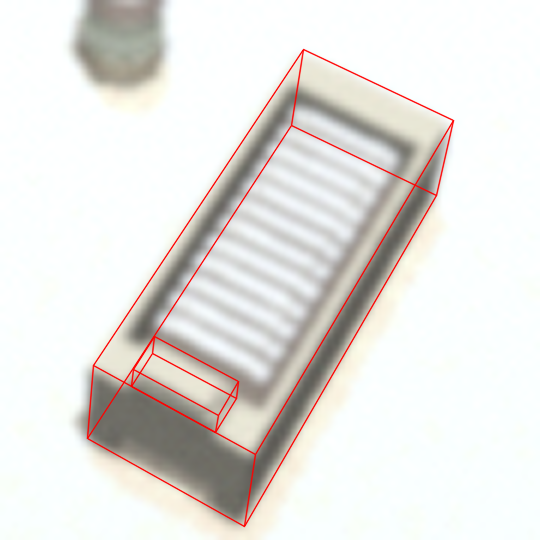

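View pics/e2.png

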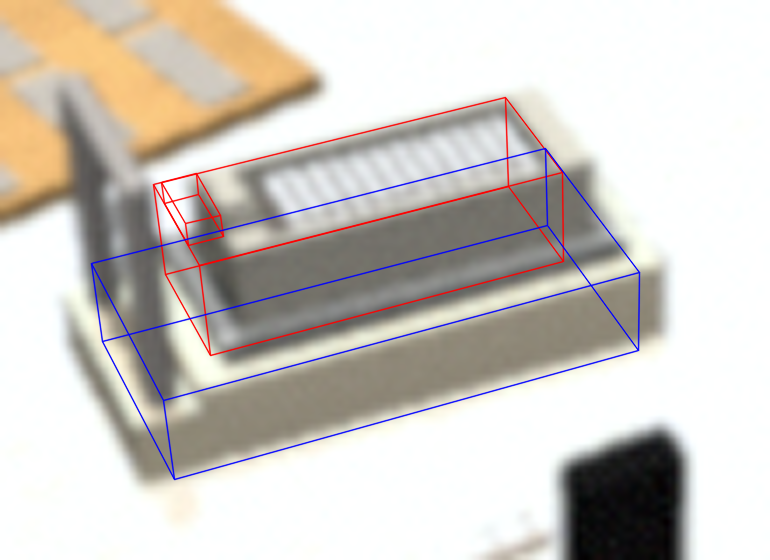

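```bash
cat >> h.py <<'E'
from scipy.spatial.transform import Rotation as Ro
def go(pos,yaw,note=""):
    """shift/turn units for pose: tool x down, tool z horizontal at world angle yaw (mod pi choose nearest)"""
    o=manip.get_obs();R=Ro.from_rotvec(o["tool_rot"]).as_matrix()
    x=np.array([0,0,-1.]);c=[]
    for k in(0,np.pi):
        z=np.array([np.cos(yaw+k),np.sin(yaw+k),0]);M=np.c_[x,np.cross(z,x),z]
        c.append(Ro.from_matrix(R.T@M).as_rotvec())
    t=min(c,key=np.linalg.norm)
    d=R.T@(np.array(pos)-o["tool_pos"])
    print(note,"shift",(d/.05).round(3).tolist(),"turn",(np.degrees(t)/8).round(3).tolist(),"other",[np.degrees(v).round(0).tolist() for v in c])
def st():
    o=manip.get_obs();R=Ro.from_rotvec(o["tool_rot"]).as_matrix()
    print("t",round(float(o["time_s"]),2),"pos",np.round(o["tool_pos"],4),"q",np.round(o["q"],3),"F",np.round(o["ft_force"],1),"w",round(float(o["grip_width"]),4),"\nR",R.round(3).tolist())
E
python3 - <<'E'
from h import *
st()
print(unproj("top",329.3,188.6,.05))
go([.557,.25,.15],.462+np.pi/2,"hover")
E
```

```text
t 0.1 pos [0.1939 0.6458 0.2301] q [ 1.242  0.265  1.605  0.     1.274 -0.037] F [ 1.  -0.4  0.3] w 0.0851 
R [[-0.001, -0.958, 0.288], [-0.002, 0.288, 0.958], [-1.0, 0.0, -0.002]]
[ 0.53981358 -0.00487095  0.05      ]
hover shift [1.612, -9.231, -5.49] turn [-5.398, -0.014, -0.006] other [[-43.0, -0.0, -0.0], [137.0, -0.0, 0.0]]
```

Request:
send_rows(series=[[[0,-0.4,-0.2],[-0.4,0,0]],[[0,-1.2,-0.7],[-1.2,0,0]],[[0,-2.2,-1.3],[-2.1,0,0]],[[0,-3.0,-1.8],[-3.0,0,0]],[[0,-3.8,-2.3],[-3.9,0,0]],[[0,-4.6,-2.7],[-4.8,0,0]],[[0,-5.4,-3.2],[-5.4,0,0]],[[0,-6.2,-3.7],[-5.4,0,0]]], grip=-1)

```text
time_s: 0.9
tool_pos: [0.4386, 0.3783, 0.2308]
tool_rot: [-1.542, 0.953, 1.543]
ft_force: [1.2, 0.1, 1.3]
grip_width: 0.0855
```

```bash
python3 - <<'E'
from h import *
st()
go([.557,.25,.10],.462+np.pi/2,"hover")
E
```

```text
t 0.9 pos [0.4386 0.3783 0.2308] q [ 0.669  0.085  1.814 -0.     1.244 -1.366] F [1.2 0.1 1.3] w 0.0855 
R [[-0.0, -0.894, -0.448], [-0.0, -0.448, 0.894], [-1.0, 0.001, -0.0]]
hover shift [2.616, -0.97, -3.354] turn [0.015, -0.001, -0.004] other [[0.0, -0.0, -0.0], [-180.0, 0.0, -0.0]]
```

Request:
send_rows(series=[[[0,-0.1,-0.6],[0,0,0]],[[0.3,-0.3,-1.3],[0,0,0]],[[0.7,-0.5,-2.0],[0,0,0]],[[1.1,-0.7,-2.7],[0,0,0]],[[1.6,-0.9,-3.2],[0,0,0]],[[2.0,-0.97,-3.35],[0,0,0]],[[2.1,-0.97,-3.35],[0,0,0]],[[2.1,-0.97,-3.35],[0,0,0]]])

```text
time_s: 1.7
tool_pos: [0.5547, 0.2514, 0.1248]
tool_rot: [-1.539, 0.957, 1.543]
ft_force: [-0.7, 0.3, 0.5]
grip_width: 0.0856
```

```bash
python3 - <<'E'
from h import *
for n in P: cv2.imwrite(f"pics/{n}1.png",manip.camera(n))
st()
o=manip.get_obs();print([proj(n,o["tool_pos"]).round(1).tolist() for n in P])
R=Ro.from_rotvec(o["tool_rot"]).as_matrix();p=o["tool_pos"]
r=(0,0,255);q=[.557,.25,.462]
ti=[[proj(n,p-R[:,0]*.013+s*R[:,2]*.0425)[0] for s in(-1,1)] for n in("scene","top")];print(np.round(ti,1).tolist())
draw("scene","pics/scene1.png",[(q,0,tray,r)],315,220,100,140,4,"pics/f1.png")
draw("top","pics/top1.png",[(q,0,tray,r)],195,135,85,100,4,"pics/f2.png")
im=np.zeros((560,740,3),np.uint8);im[:,:400]=cv2.imread("pics/f1.png");im[:400,400:]=cv2.imread("pics/f2.png");cv2.imwrite("pics/f12.png",im)
go([.557,.25,.006],.462+np.pi/2,"grasp")
E
```

```text
t 1.8 pos [0.5559 0.2526 0.1271] q [ 0.386  0.227  1.85   0.     1.064 -1.648] F [ 1.3  1.  -1.3] w 0.0855 
R [[0.001, -0.895, -0.447], [0.001, -0.447, 0.895], [-1.0, -0.001, 0.0]]
[[[370.3, 283.9]], [[221.9, 173.2]]]
[[[350.7, 269.8], [392.2, 289.5]], [[237.3, 164.6], [204.0, 179.5]]]
grasp shift [2.422, 0.005, -0.057] turn [0.006, 0.001, 0.006] other [[0.0, 0.0, 0.0], [-180.0, -0.0, 0.0]]
```

View pics/f12.png

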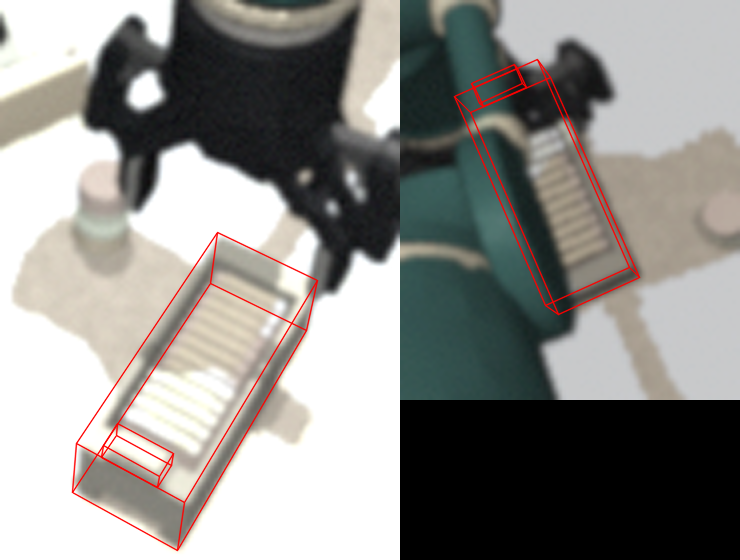

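Request:
send_rows(series=[[[0.2,0,0],[0,0,0]],[[0.6,0,-0.05],[0,0,0]],[[1.1,0,-0.05],[0,0,0]],[[1.5,0,-0.05],[0,0,0]],[[1.9,0,-0.05],[0,0,0]],[[2.2,0,-0.05],[0,0,0]],[[2.38,0,-0.05],[0,0,0]],[[2.38,0,-0.05],[0,0,0]]])

```text
time_s: 2.6
tool_pos: [0.556, 0.2495, 0.0061]
tool_rot: [-1.541, 0.955, 1.543]
ft_force: [-0.3, -0.5, -0.2]
grip_width: 0.0857
```

Request:
send_rows(series=[[[0,0,0],[0,0,0]],[[0,0,0],[0,0,0]],[[0,0,0],[0,0,0]],[[0,0,0],[0,0,0]],[[0,0,0],[0,0,0]],[[0,0,0],[0,0,0]],[[0,0,0],[0,0,0]],[[0,0,0],[0,0,0]]], grip=1, grip_force=40)

```text
time_s: 3.4
tool_pos: [0.5583, 0.2501, 0.0087]
tool_rot: [-1.542, 0.952, 1.539]
ft_force: [-0.2, 0.4, 5.4]
grip_width: 0.0577
```

```bash
python3 - <<'E'
from h import *
st()
E
```

```text
t 3.4 pos [0.5583 0.2501 0.0087] q [ 0.38   0.368  1.919  0.     0.851 -1.653] F [-0.2  0.4  5.4] w 0.0577 
R [[0.002, -0.895, -0.446], [0.001, -0.446, 0.895], [-1.0, -0.003, -0.0]]
```

Request:
send_rows(series=[[[0,0,0],[0,0,0]],[[0,0,0],[0,0,0]],[[-0.1,0,0],[0,0,0]],[[-0.3,0,0],[0,0,0]],[[-0.6,0,0],[0,0,0]],[[-0.9,0,0],[0,0,0]],[[-1.2,0,0],[0,0,0]],[[-1.6,0,0],[0,0,0]]], grip_force=60)

```text
time_s: 4.2
tool_pos: [0.5567, 0.2494, 0.0884]
tool_rot: [-1.541, 0.954, 1.541]
ft_force: [0.5, -0.1, -3.4]
grip_width: 0.0576
```

Request:
send_rows(series=[[[-0.4,0,0],[0,0,0]],[[-0.8,0,0],[0,0,0]],[[-1.2,0,0],[0,0,0]],[[-1.7,0,0],[0,0,0]],[[-2.2,0,0],[0,0,0]],[[-2.6,0,0],[0,0,0]],[[-2.9,0,0],[0,0,0]],[[-3.0,0,0],[0,0,0]]])

```text
time_s: 5.0
tool_pos: [0.5581, 0.25, 0.2405]
tool_rot: [-1.542, 0.95, 1.538]
ft_force: [0.4, -0.1, -3.6]
grip_width: 0.057
```

```bash
python3 - <<'E'
from h import *
cv2.imwrite("pics/scene2.png",manip.camera("scene"))
st()
yaw=-.11+np.pi/2
go([.486,-.271,.235],yaw,"over lift")
cv2.imwrite("pics/s2c.png",cv2.resize(cv2.imread("pics/scene2.png")[120:360,280:520],None,fx=2.4,fy=2.4))
E
```

```text
t 5.05 pos [0.5579 0.2499 0.24  ] q [ 0.38   0.137  1.739  0.     1.262 -1.653] F [ 0.4 -0.6 -3.2] w 0.0571 
R [[0.003, -0.895, -0.446], [0.001, -0.446, 0.895], [-1.0, -0.004, -0.0]]
over lift shift [0.08, 5.934, -8.684] turn [4.098, 0.006, 0.027] other [[33.0, 0.0, 0.0], [-147.0, -0.0, 0.0]]
```

View pics/s2c.png

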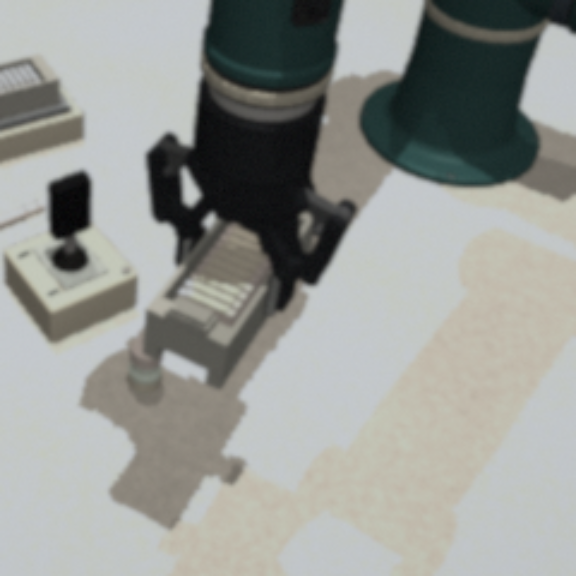

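Request:
send_rows(series=[[[0,0.15,-0.2],[0.1,0,0]],[[0,0.45,-0.7],[0.3,0,0]],[[0,0.9,-1.3],[0.6,0,0]],[[0,1.35,-2.0],[0.9,0,0]],[[0,1.8,-2.65],[1.25,0,0]],[[0,2.25,-3.3],[1.6,0,0]],[[0,2.7,-3.95],[1.9,0,0]],[[0,3.15,-4.6],[2.2,0,0]]])

```text
time_s: 5.85
tool_pos: [0.5165, -0.0286, 0.2353]
tool_rot: [-1.319, 1.136, 1.323]
ft_force: [0.0, 0.4, -2.5]
grip_width: 0.057
```

```bash
python3 - <<'E'
from h import *
st()
go([.486,-.271,.20],-.11+np.pi/2,"over lift")
E
```

```text
t 5.85 pos [ 0.5165 -0.0286  0.2353] q [-0.103 -0.037  1.929 -0.     1.252 -1.826] F [ 0.   0.4 -2.5] w 0.057 
R [[-0.003, -0.988, -0.152], [-0.0, -0.152, 0.988], [-1.0, 0.003, 0.0]]
over lift shift [0.709, 1.338, -4.7] turn [1.881, -0.0, -0.025] other [[15.0, -0.0, -0.0], [-165.0, 0.0, -0.0]]
```

Request:
send_rows(series=[[[0,0.2,-0.65],[0.3,0,0]],[[0,0.4,-1.3],[0.55,0,0]],[[0,0.6,-2.0],[0.8,0,0]],[[0,0.8,-2.7],[1.1,0,0]],[[0,1.0,-3.4],[1.4,0,0]],[[0,1.2,-4.0],[1.7,0,0]],[[0,1.3,-4.5],[1.88,0,0]],[[0,1.33,-4.65],[1.88,0,0]]])

```text
time_s: 6.65
tool_pos: [0.4867, -0.2689, 0.2353]
tool_rot: [-1.125, 1.262, 1.129]
ft_force: [-0.5, 0.1, -3.2]
grip_width: 0.0572
```

Request:
send_rows(series=[[[0.1,0,0],[0,0,0]],[[0.3,0,0],[0,0,0]],[[0.5,0,0],[0,0,0]],[[0.6,0,0],[0,0,0]],[[0.7,0,0],[0,0,0]],[[0.7,0,0],[0,0,0]],[[0.7,0,0],[0,0,0]],[[0.7,0,0],[0,0,0]]])

```text
time_s: 7.45
tool_pos: [0.4893, -0.2666, 0.2029]
tool_rot: [-1.131, 1.258, 1.129]
ft_force: [0.8, 0.1, -2.6]
grip_width: 0.0576
```

```bash
python3 - <<'E'
from h import *
for n in P: cv2.imwrite(f"pics/{n}3.png",manip.camera(n))
st()
cv2.imwrite("pics/g1.png",cv2.convertScaleAbs(cv2.resize(cv2.imread("pics/scene3.png")[70:210,210:350],None,fx=4,fy=4,interpolation=cv2.INTER_CUBIC),alpha=1.5))
cv2.imwrite("pics/g2.png",cv2.convertScaleAbs(cv2.resize(cv2.imread("pics/top3.png")[130:270,380:500],None,fx=4,fy=4,interpolation=cv2.INTER_CUBIC),alpha=1.5))
E
```

```text
t 7.55 pos [ 0.4892 -0.2667  0.2029] q [-0.544  0.061  1.891  0.     1.188 -2.007] F [ 0.  -0.4 -3.4] w 0.0573 
R [[0.001, -0.994, 0.107], [-0.001, 0.107, 0.994], [-1.0, -0.001, -0.0]]
```

View pics/g1.png

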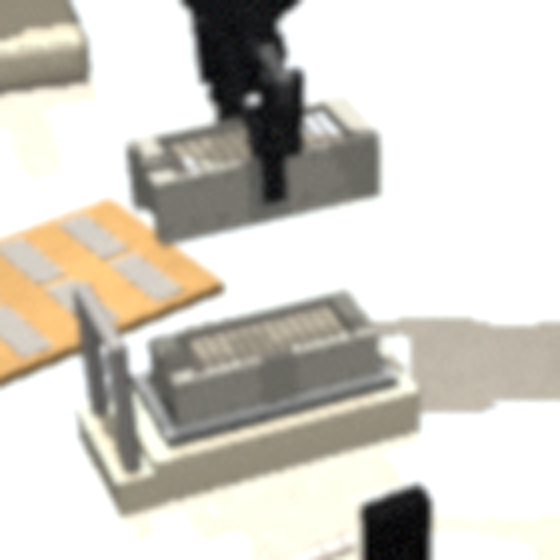

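View pics/g2.png

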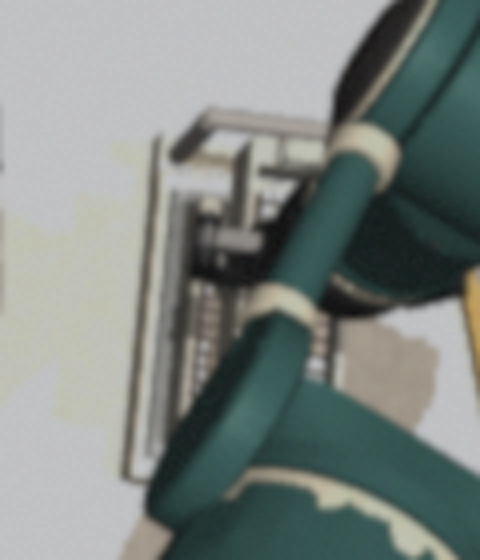

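Request:
send_rows(series=[[[0.1,0,0],[0,0,0]],[[0.3,0,0],[0,0,0]],[[0.6,0,0],[0,0,0]],[[0.9,0,0],[0,0,0]],[[1.2,0,0],[0,0,0]],[[1.4,0,0],[0,0,0]],[[1.5,0,0],[0,0,0]],[[1.5,0,0],[0,0,0]]])

```text
time_s: 8.35
tool_pos: [0.4882, -0.2661, 0.126]
tool_rot: [-1.128, 1.259, 1.132]
ft_force: [0.3, 0.7, -1.7]
grip_width: 0.0575
```

```bash
cat > cr.py <<'E'
import cv2
def crop(src,x,y,w,h,s,out,al=1.5):
    im=cv2.imread(src)[y:y+h,x:x+w]
    im=cv2.convertScaleAbs(im,alpha=al)
    im=cv2.resize(im,None,fx=s,fy=s,interpolation=cv2.INTER_CUBIC)
    for i in range(0,w,5):
        X=int((i+.5)*s);cv2.line(im,(X,0),(X,h*s),(0,0,255) if i%10==0 else (0,160,255),1) if i%10==0 else None
        cv2.putText(im,str(x+i),(X+1,10),0,.35,(0,0,255),1)
    for j in range(0,h,5):
        Y=int((j+.5)*s);cv2.line(im,(0,Y),(w*s,Y),(0,0,255),1) if j%10==0 else None
        cv2.putText(im,str(y+j),(2,Y+4),0,.35,(0,0,255),1)
    cv2.imwrite(out,im)
E
python3 - <<'E'
from h import *
from cr import crop
import time
cv2.imwrite("pics/scene4.png",manip.camera("scene"))
st()
crop("pics/scene4.png",235,105,80,75,10,"pics/h1.png")
crop("pics/scene0.png",235,130,80,60,10,"pics/h0.png",1.2)
E
```

```text
t 8.4 pos [ 0.4888 -0.2665  0.1269] q [-0.544  0.131  1.964  0.     1.047 -2.007] F [ 0.7 -1.2 -3.2] w 0.0574 
R [[-0.001, -0.994, 0.107], [0.0, 0.107, 0.994], [-1.0, 0.001, 0.0]]
```

View pics/h1.png

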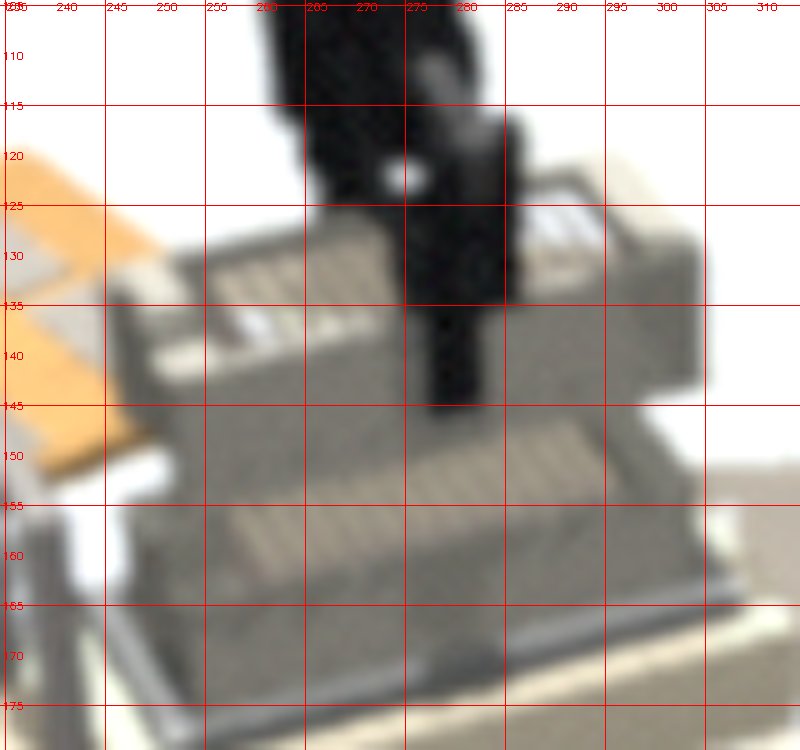

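View pics/h0.png

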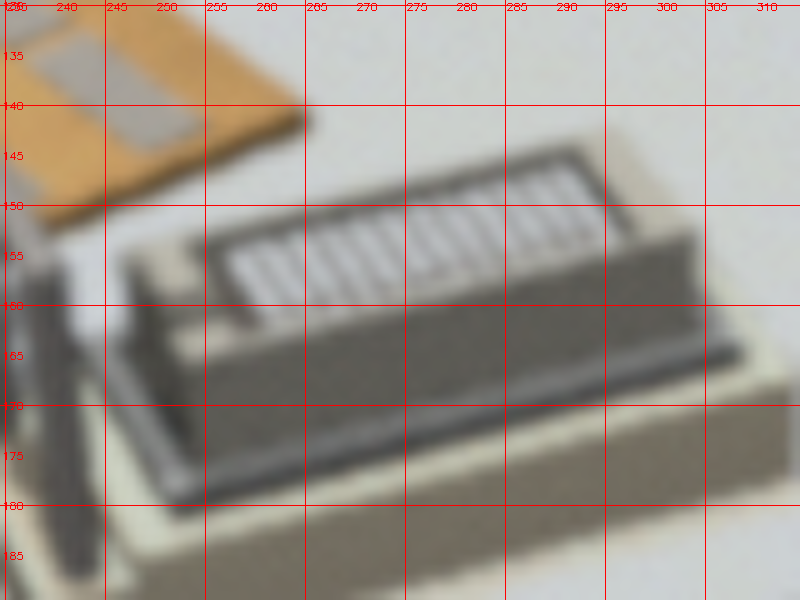

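```bash
cat > fu.py <<'E'
from h import *
a,b,h=.075,.029,.044;S="scene"
C=[(-a,b,h),(a,b,h),(a,-b,h),(-a,-b,h)]
def f(p,x0,z0):
    q,r=fit([(S,*u,c) for u,c in zip(p,C)],x0,z0);print(q.round(4),r.round(1).tolist());return q
lo=[(304.2,152.7),(252.8,165.7),(247.5,155.3),(295.7,142.7)]
E
python3 - <<'E'
from fu import *
q0=f(lo,[.49,-.27,-.11],.04)
up=[(304.5,128.3),(250.3,142.5),(246.3,132),(295.7,120)]
q1=f(up,[.49,-.27,-.11],.1188)
print(q1-q0)
r=(0,0,255);g=(0,255,0)
draw("scene","pics/scene4.png",[(q1,.1188,tray,r)],235,105,80,75,8,"pics/i1.png")
draw("scene","pics/scene0.png",[(q0,.04,tray,r)],235,130,80,60,8,"pics/i0.png")
E
```

```text
[ 0.4864 -0.2679 -0.1073] [[0.1, 0.2], [0.3, 0.5], [-1.3, -0.5], [0.4, -0.4]]
[ 0.4881 -0.2618 -0.0979] [[0.2, 1.1], [0.7, 0.2], [-2.7, -0.4], [0.1, -0.8]]
[0.00169409 0.00606191 0.00937823]
```

View pics/i1.png

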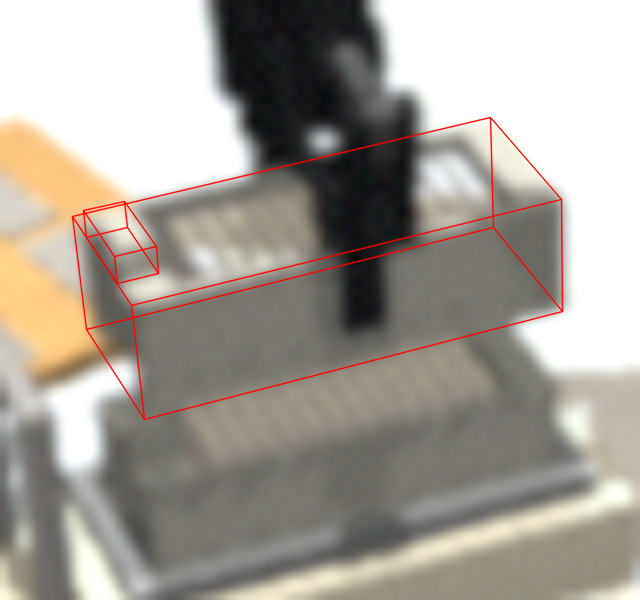

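View pics/i0.png

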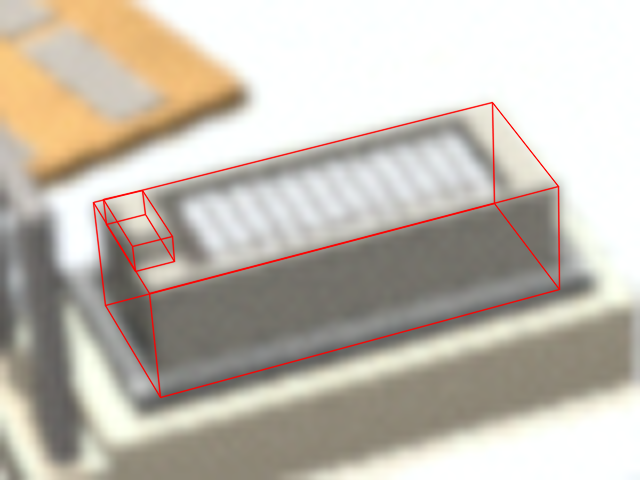

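Request:
send_rows(series=[[[0,0.01,-0.05],[0,0,0]],[[0,0.02,-0.11],[0,0,0]],[[0.05,0.02,-0.11],[0,0,0]],[[0.15,0.02,-0.11],[0,0,0]],[[0.25,0.02,-0.11],[0,0,0]],[[0.35,0.02,-0.11],[0,0,0]],[[0.38,0.02,-0.11],[0,0,0]],[[0.38,0.02,-0.11],[0,0,0]]])

```text
time_s: 9.2
tool_pos: [0.4868, -0.2716, 0.1076]
tool_rot: [-1.129, 1.258, 1.131]
ft_force: [0.4, 0.5, -2.7]
grip_width: 0.0572
```

```bash
python3 - <<'E'
from h import *
from cr import crop
for n in P: cv2.imwrite(f"pics/{n}5.png",manip.camera(n))
st()
crop("pics/scene5.png",235,115,80,75,10,"pics/h2.png")
crop("pics/top5.png",405,145,70,110,5,"pics/h3.png")
E
```

```text
t 9.3 pos [ 0.4873 -0.2718  0.1082] q [-0.553  0.154  1.977 -0.     1.011 -2.017] F [ 0.5  0.3 -3.9] w 0.0575 
R [[-0.0, -0.994, 0.107], [0.0, 0.107, 0.994], [-1.0, 0.0, 0.0]]
```

View pics/h2.png

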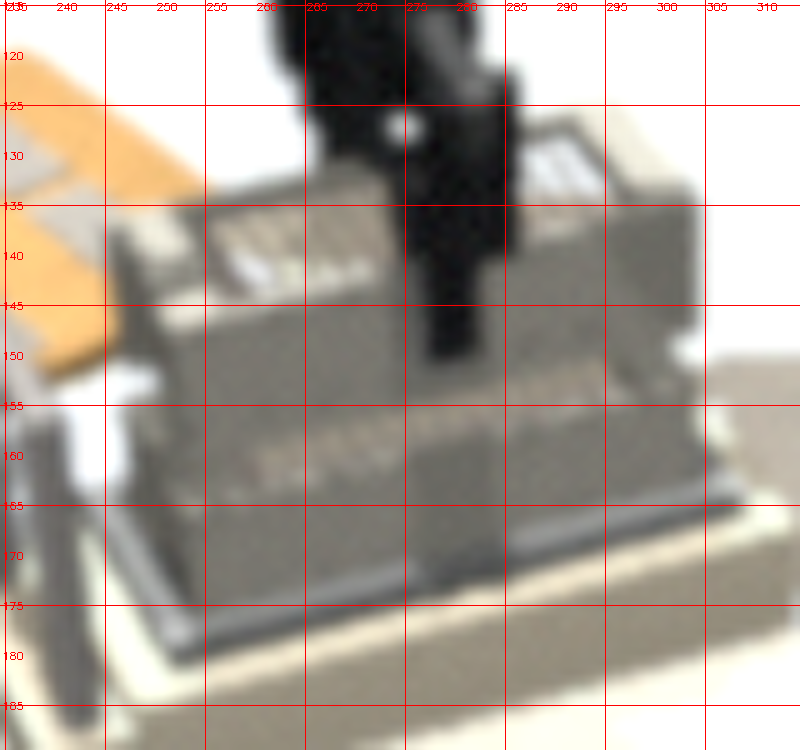

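View pics/h3.png

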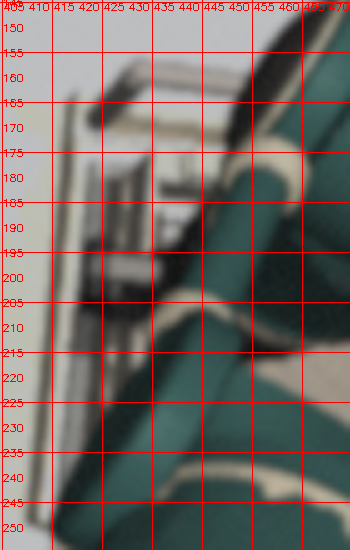

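```bash
python3 - <<'E'
from fu import *
q0=np.array([.4875,-.272,-.11])
dz=.1082-.0081-.04
A=proj(S,T(q0,C,.04));B=proj(S,T(q0,C,.04+dz))
print("pred raised",(np.array(lo)+B-A).round(1).tolist())
for d in ([.001,0,0],[0,.001,0]): print(d,(proj(S,T(q0+np.array(d),C,.1))-proj(S,T(q0,C,.1))).round(2).tolist())
E
```

```text
pred raised [[304.0, 134.2], [250.7, 146.9], [245.2, 136.7], [295.2, 124.5]]
[0.001, 0, 0] [[-0.32, 0.1], [-0.35, 0.11], [-0.34, 0.1], [-0.31, 0.1]]
[0, 0.001, 0] [[0.19, 0.17], [0.16, 0.19], [0.16, 0.17], [0.18, 0.16]]
```

```bash
python3 - <<'E'
from fu import *
def line(src,p,q,cols):
    g=cv2.GaussianBlur(cv2.cvtColor(cv2.imread(src),cv2.COLOR_BGR2GRAY).astype(float),(0,0),.7);out=[]
    for u in cols:
        v=p[1]+(q[1]-p[1])*(u-p[0])/(q[0]-p[0]);r=np.arange(int(round(v))-3,int(round(v))+4)
        d=g[r,u]-g[r+1,u];d=np.clip(d,0,None)
        k=d.argmax();kk=slice(max(0,k-1),k+2);out.append((u,((r[kk]+.5)*d[kk]).sum()/d[kk].sum(),d.max()))
    o=np.array(out);w=o[:,2]>8
    for _ in range(3):
        c=np.polyfit(o[w,0]-278,o[w,1],1);w=(o[:,2]>8)&(abs(np.polyval(c,o[:,0]-278)-o[:,1])<.5)
    print(src,c.round(3),w.sum(),"rms",np.std(np.polyval(c,o[w,0]-278)-o[w,1]).round(2));return c
l=line("pics/scene0.png",lo[1],lo[0],range(257,300))
u=line("pics/scene5.png",(250.7,147.3),(304,133.7),[*range(254,272),*range(287,301)])
q0=np.array([.4875,-.272,-.11])
def ml(q,z):
    p=proj(S,T(q,C[:2],z));m=(p[1,1]-p[0,1])/(p[1,0]-p[0,0]);return np.array([m,p[0,1]+m*(278-p[0,0])])
print("model raise",ml(q0,.1001)-ml(q0,.04),"meas",u-l)
print("dyaw.01",ml(q0+[0,0,.01],.1)-ml(q0,.1),"dy1mm",ml(q0+[0,.001,0],.1)-ml(q0,.1))
E
```

```text
pics/scene0.png [ -0.261 159.589] 43 rms 0.2
pics/scene5.png [ -0.3   140.365] 15 rms 0.24
model raise [ 1.55059973e-02 -1.89376368e+01] meas [ -0.03960756 -19.22440684]
dyaw.01 [-0.00634911 -0.00542528] dy1mm [-1.82141690e-04  2.22451553e-01]
```

```bash
python3 - <<'E'
from fu import *
g=cv2.GaussianBlur(cv2.cvtColor(cv2.imread("pics/scene5.png"),cv2.COLOR_BGR2GRAY).astype(float),(0,0),.7)
for u in [*range(252,273,2),*range(287,304,2)]:
    v=147.3-.255*(u-250.7);r=np.arange(int(round(v))-4,int(round(v))+5)
    print(u,round(v,1),r[0],g[r,u].astype(int).tolist())
E
```

```text
252 147.0 143 [99, 114, 132, 134, 116, 91, 76, 70, 71]
254 146.5 142 [95, 107, 130, 145, 140, 117, 92, 80, 78]
256 145.9 142 [86, 98, 116, 129, 121, 100, 83, 78, 78]
258 145.4 141 [116, 104, 95, 100, 110, 105, 90, 81, 79]
260 144.9 141 [142, 141, 128, 119, 112, 98, 85, 79, 79]
262 144.4 140 [121, 131, 136, 135, 127, 108, 87, 78, 78]
264 143.9 140 [114, 131, 138, 134, 120, 99, 84, 79, 79]
266 143.4 139 [101, 107, 119, 128, 125, 109, 91, 81, 79]
268 142.9 139 [99, 103, 116, 125, 118, 98, 83, 78, 78]
270 142.4 138 [99, 100, 105, 116, 117, 104, 86, 78, 78]
272 141.9 138 [95, 95, 97, 100, 100, 91, 81, 77, 78]
287 138.0 134 [101, 91, 82, 77, 75, 71, 69, 73, 77]
289 137.5 134 [128, 115, 111, 111, 103, 87, 79, 77, 78]
291 137.0 133 [144, 132, 118, 113, 112, 102, 87, 80, 79]
293 136.5 133 [146, 131, 113, 104, 98, 90, 83, 80, 79]
295 136.0 132 [113, 121, 119, 109, 97, 85, 78, 76, 77]
297 135.5 131 [141, 125, 106, 92, 87, 83, 76, 72, 71]
299 135.0 131 [156, 146, 124, 102, 89, 80, 73, 70, 69]
301 134.5 130 [169, 162, 150, 128, 105, 87, 76, 71, 70]
303 134.0 130 [176, 172, 159, 138, 114, 95, 85, 81, 80]
```

```bash
python3 - <<'E'
from h import *
r=(0,0,255);g=(0,200,0)
q=[.4873,-.2718,-.107]
draw("top","pics/top5.png",[(q,.1001,tray,r),(q,.04,tray,g)],405,150,65,65,6,"pics/j1.png")
draw("top","pics/top0.png",[(q,.04,tray,g)],405,150,65,100,6,"pics/j0.png")
im=np.zeros((600,790,3),np.uint8);im[:390,:390]=cv2.imread("pics/j1.png");im[:,400:]=cv2.imread("pics/j0.png");cv2.imwrite("pics/j.png",im)
E
```

```text
(no output)
```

View pics/j.png

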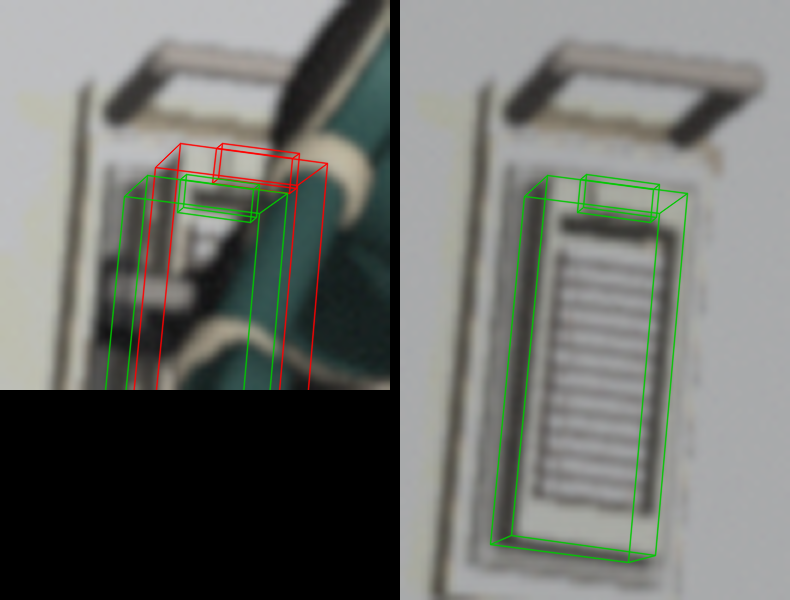

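Request:
send_rows(series=[[[0.02,0,0],[0.04,0,0]],[[0.04,0,0],[0.08,0,0]],[[0.07,0,0],[0.08,0,0]],[[0.1,0,0],[0.08,0,0]],[[0.13,0,0],[0.08,0,0]],[[0.16,0,0],[0.08,0,0]],[[0.18,0,0],[0.08,0,0]],[[0.18,0,0],[0.08,0,0]]])

```text
time_s: 10.1
tool_pos: [0.4871, -0.2718, 0.099]
tool_rot: [-1.121, 1.263, 1.122]
ft_force: [-0.6, -0.0, -2.8]
grip_width: 0.0572
```

```bash
python3 - <<'E'
from h import *
st();o=manip.get_obs();print(np.round(o["ft_torque"],2))
E
```

```text
t 10.1 pos [ 0.4871 -0.2718  0.099 ] q [-0.554  0.164  1.984  0.     0.994 -2.006] F [-0.6 -0.  -2.8] w 0.0572 
R [[-0.0, -0.993, 0.118], [0.0, 0.118, 0.993], [-1.0, 0.0, 0.0]]
[ 0.01 -0.02 -0.04]
```

Request:
send_rows(series=[[[0.01,0,0],[0,0,0]],[[0.02,0,0],[0,0,0]],[[0.03,0,0],[0,0,0]],[[0.05,0,0],[0,0,0]],[[0.06,0,0],[0,0,0]],[[0.08,0,0],[0,0,0]],[[0.09,0,0],[0,0,0]],[[0.1,0,0],[0,0,0]]])

```text
time_s: 10.9
tool_pos: [0.4872, -0.2719, 0.0942]
tool_rot: [-1.121, 1.263, 1.121]
ft_force: [-0.3, -0.6, -3.4]
grip_width: 0.0573
```

Request:
send_rows(series=[[[0.01,0,0],[0,0,0]],[[0.01,0,0],[0,0,0]],[[0.02,0,0],[0,0,0]],[[0.02,0,0],[0,0,0]],[[0.02,0,0],[0,0,0]],[[0.03,0,0],[0,0,0]],[[0.03,0,0],[0,0,0]],[[0.03,0,0],[0,0,0]]])

```text
time_s: 11.7
tool_pos: [0.4874, -0.2719, 0.0929]
tool_rot: [-1.122, 1.263, 1.121]
ft_force: [-0.3, 1.0, -3.5]
grip_width: 0.0573
```

```bash
python3 - <<'E'
from h import *
from cr import crop
cv2.imwrite("pics/scene6.png",manip.camera("scene"))
st();o=manip.get_obs();print(np.round(o["ft_torque"],2))
crop("pics/scene6.png",225,115,90,75,8,"pics/k.png")
E
```

```text
t 11.75 pos [ 0.4873 -0.2719  0.0928] q [-0.554  0.172  1.988  0.     0.982 -2.006] F [-0.1 -0.6 -1.9] w 0.0575 
R [[0.0, -0.993, 0.118], [-0.0, 0.118, 0.993], [-1.0, -0.0, -0.0]]
[-0.    0.02  0.  ]
```

View pics/k.png

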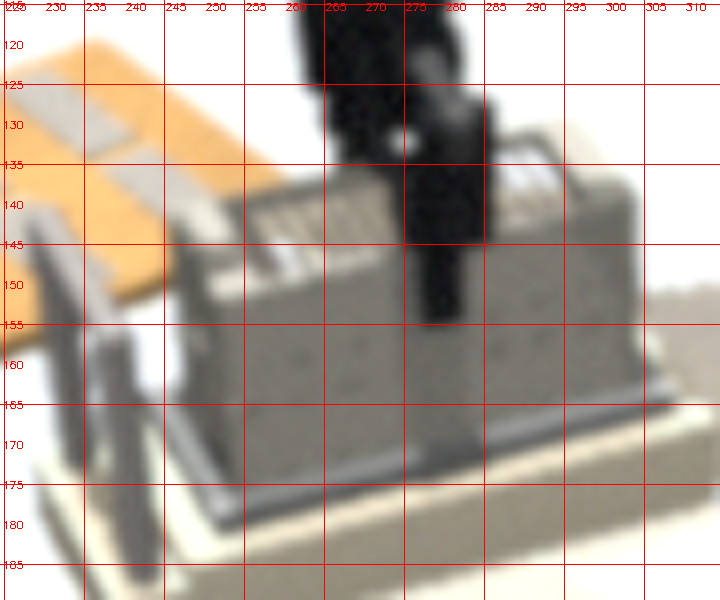

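Request:
send_rows(series=[[[0.005,0,0],[0,0,0]],[[0.01,0,0],[0,0,0]],[[0.015,0,0],[0,0,0]],[[0.02,0,0],[0,0,0]],[[0.02,0,0],[0,0,0]],[[0.02,0,0],[0,0,0]],[[0.02,0,0],[0,0,0]],[[0.02,0,0],[0,0,0]]])

```text
time_s: 12.55
tool_pos: [0.4873, -0.2719, 0.0928]
tool_rot: [-1.121, 1.263, 1.121]
ft_force: [-4.5, 2.4, 6.3]
grip_width: 0.0575
```

Request:
send_rows(series=[[[0,0,0],[0,0,0]],[[0,0,0],[0,0,0]],[[0,0,0],[0,0,0]],[[0,0,0],[0,0,0]],[[0,0,0],[0,0,0]],[[0,0,0],[0,0,0]],[[0,0,0],[0,0,0]],[[0,0,0],[0,0,0]]], grip=-1)

```text
time_s: 13.35
tool_pos: [0.4873, -0.2719, 0.0917]
tool_rot: [-1.121, 1.263, 1.121]
ft_force: [-0.2, 0.2, 0.2]
grip_width: 0.0858
```

Request:
send_rows(series=[[[-0.1,0,0],[0,0,0]],[[-0.3,0,0],[0,0,0]],[[-0.6,0,0],[0,0,0]],[[-1.0,0,0],[0,0,0]],[[-1.5,0,0],[0,0,0]],[[-2.0,0,0],[0,0,0]],[[-2.4,0,0],[0,0,0]],[[-2.6,0,0],[0,0,0]]])

```text
time_s: 14.15
tool_pos: [0.4887, -0.2727, 0.226]
tool_rot: [-1.126, 1.261, 1.116]
ft_force: [0.7, 0.3, -0.3]
grip_width: 0.0854
```

```bash
python3 - <<'E'
from h import *
from cr import crop
cv2.imwrite("pics/scene7.png",manip.camera("scene"))
st()
crop("pics/scene7.png",225,110,90,80,8,"pics/l.png")
E
```

```text
t 14.2 pos [ 0.4891 -0.273   0.2267] q [-0.554  0.046  1.863  0.     1.226 -2.006] F [-0.   0.   1.6] w 0.0851 
R [[0.006, -0.993, 0.118], [-0.004, 0.118, 0.993], [-1.0, -0.006, -0.003]]
```

View pics/l.png

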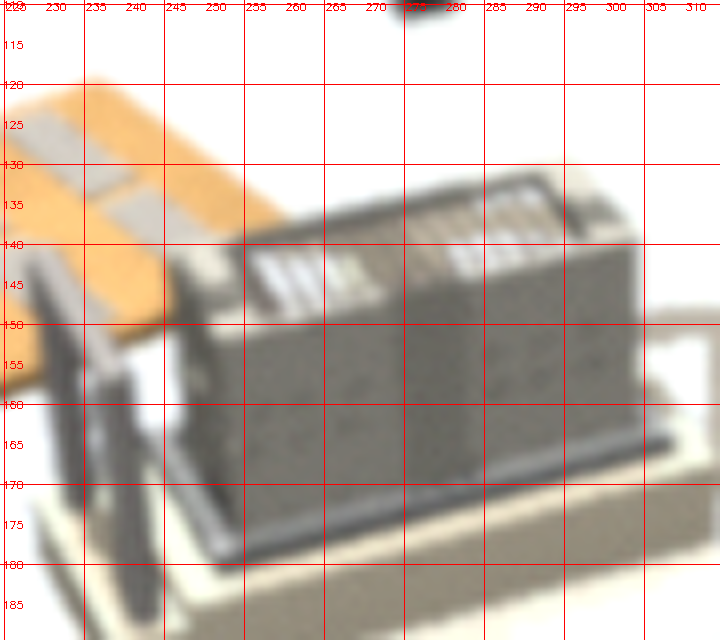

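```bash
python3 - <<'E'
from h import *
go([.54,.055,.227],0)
jb=box(.05,.05,0,.05)+[((-.02,s*.009,.09),(.02,s*.009,.09)) for s in(-1,1)]+[((-.02,s*.009,.155),(.02,s*.009,.155)) for s in(-1,1)]
r=(0,0,255)
q=[.54,-.005,.0]
draw("top","pics/top0.png",[(q,0,jb,r)],300,150,60,70,6,"pics/m1.png")
draw("scene","pics/scene0.png",[(q,0,jb,r)],275,180,70,85,6,"pics/m2.png")
im=np.zeros((510,790,3),np.uint8);im[:420,:360]=cv2.imread("pics/m1.png");im[:,365:785]=cv2.imread("pics/m2.png");cv2.imwrite("pics/m.png",im)
E
```

```text
shift [-0.024, -0.235, 6.634] turn [10.4, 0.016, 0.052] other [[83.0, 0.0, 0.0], [-97.0, -0.0, 0.0]]
```

View pics/m.png

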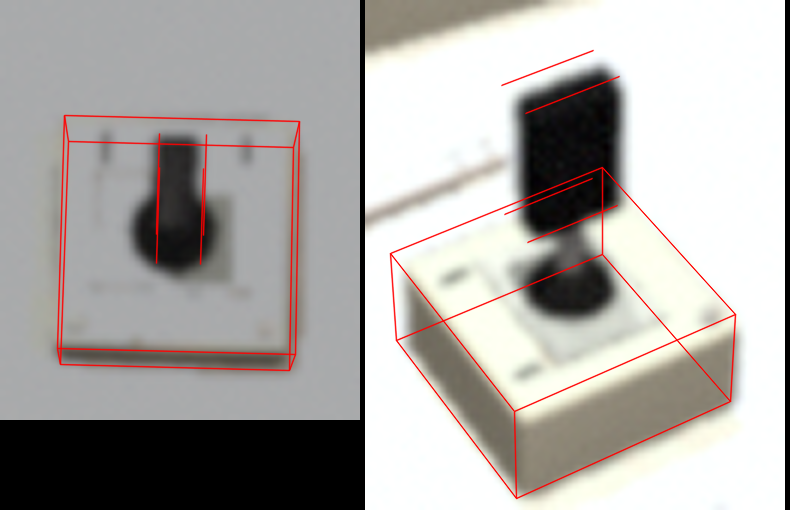

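Request:
send_rows(series=[[[0,0,0.3],[0.5,0,0]],[[0,0,0.9],[1.5,0,0]],[[0,-0.1,1.6],[2.5,0,0]],[[0,-0.1,2.3],[3.5,0,0]],[[0,-0.1,3.0],[4.5,0,0]],[[0,-0.2,3.7],[5.5,0,0]],[[0,-0.2,4.4],[6.5,0,0]],[[0,-0.2,5.1],[7.5,0,0]]], grip=1)

```text
time_s: 15.0
tool_pos: [0.527, -0.0184, 0.2212]
tool_rot: [-0.313, 1.549, 0.313]
ft_force: [0.3, -0.8, 0.0]
grip_width: 0.0004
```

```bash
python3 - <<'E'
from h import *
st();go([.54,.055,.215],0)
E
```

```text
t 15.0 pos [ 0.527  -0.0184  0.2212] q [-0.082 -0.009  1.929 -0.     1.223 -0.481] F [ 0.3 -0.8  0. ] w 0.0004 
R [[-0.001, -0.389, 0.921], [0.0, 0.921, 0.389], [-1.0, 0.0, -0.001]]
 shift [0.125, 1.252, 0.811] turn [2.858, -0.006, -0.002] other [[23.0, -0.0, -0.0], [-157.0, 0.0, -0.0]]
```

Request:
send_rows(series=[[[0,0.5,0.3],[1.0,0,0]],[[0,1.0,0.6],[2.0,0,0]],[[0,1.25,0.8],[2.86,0,0]],[[0.1,1.25,0.81],[2.86,0,0]],[[0.4,1.25,0.81],[2.86,0,0]],[[0.7,1.25,0.81],[2.86,0,0]],[[0.9,1.25,0.81],[2.86,0,0]],[[1.0,1.25,0.81],[2.86,0,0]]])

```text
time_s: 15.8
tool_pos: [0.5384, 0.0526, 0.1692]
tool_rot: [-0.004, 1.575, 0.004]
ft_force: [0.1, 0.1, 0.0]
grip_width: -0.0002
```

```bash
python3 - <<'E'
from h import *
from cr import crop
cv2.imwrite("pics/scene8.png",manip.camera("scene"))
cv2.imwrite("pics/top8.png",manip.camera("top"))
st();go([.54,.055,.110],0)
crop("pics/scene8.png",255,150,100,110,5,"pics/n.png")
crop("pics/top8.png",400,140,75,115,5,"pics/n2.png")
im=np.zeros((575,880,3),np.uint8);im[:550,:500]=cv2.imread("pics/n.png");im[:,505:]=cv2.imread("pics/n2.png");cv2.imwrite("pics/nn.png",cv2.resize(im,(790,516)))
E
```

```text
t 15.9 pos [0.539  0.0529 0.1702] q [ 0.052  0.062  1.954 -0.     1.129  0.047] F [0.6 0.5 0.7] w -0.0002 
R [[-0.003, -0.005, 1.0], [-0.0, 1.0, 0.005], [-1.0, -0.0, -0.003]]
 shift [1.203, 0.042, 0.024] turn [0.036, -0.02, 0.001] other [[0.0, -0.0, 0.0], [-180.0, -0.0, -0.0]]
```

View pics/nn.png

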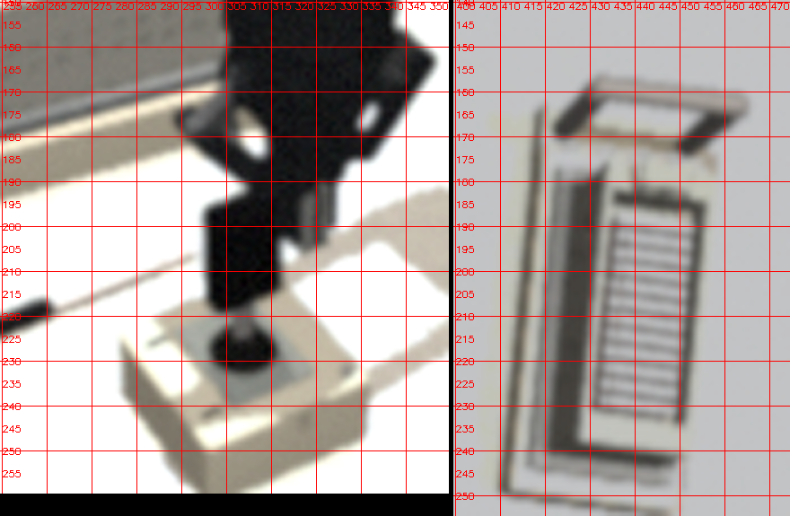

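Request:
send_rows(series=[[[0.2,0,0],[0,0,0]],[[0.5,0,0],[0,0,0]],[[0.8,0,0],[0,0,0]],[[1.1,0,0],[0,0,0]],[[1.2,0,0],[0,0,0]],[[1.2,-0.2,0],[0,0,0]],[[1.2,-0.4,0],[0,0,0]],[[1.2,-0.6,0],[0,0,0]]])

```text
time_s: 16.7
tool_pos: [0.5409, 0.0225, 0.1126]
tool_rot: [-0.005, 1.569, 0.004]
ft_force: [-0.0, -0.1, -0.2]
grip_width: -0.0
```

Request:
send_rows(series=[[[0,-0.1,0],[0,0,0]],[[0,-0.2,0],[0,0,0]],[[0,-0.3,0],[0,0,0]],[[0,-0.4,0],[0,0,0]],[[0,-0.5,0],[0,0,0]],[[0,-0.55,0],[0,0,0]],[[0,-0.6,0],[0,0,0]],[[0,-0.6,0],[0,0,0]]])

```text
time_s: 17.5
tool_pos: [0.5403, -0.0059, 0.1114]
tool_rot: [-0.003, 1.571, 0.005]
ft_force: [1.3, 4.9, -1.4]
grip_width: 0.0
```

```bash
python3 - <<'E'
from h import *
from cr import crop
cv2.imwrite("pics/scene9.png",manip.camera("scene"))
st()
crop("pics/scene9.png",255,150,100,110,5,"pics/o.png")
E
```

```text
t 17.55 pos [ 0.5404 -0.0058  0.1114] q [-5.800e-02  1.180e-01  2.011e+00  2.000e-03  1.013e+00 -6.400e-02] F [1.8 5.7 0.3] w 0.0001 
R [[0.0, -0.005, 1.0], [0.001, 1.0, 0.005], [-1.0, 0.001, 0.0]]
```

View pics/o.png

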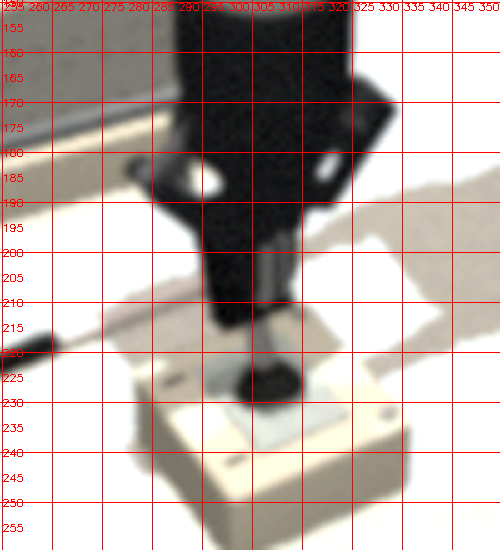

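Request:
send_rows(series=[[[0,-0.03,0],[0,0,0]],[[0,-0.06,0],[0,0,0]],[[0,-0.09,0],[0,0,0]],[[0,-0.12,0],[0,0,0]],[[0,-0.15,0],[0,0,0]],[[0,-0.15,0],[0,0,0]],[[0,-0.15,0],[0,0,0]],[[0,-0.15,0],[0,0,0]]])

```text
time_s: 18.35
tool_pos: [0.5399, -0.0117, 0.1111]
tool_rot: [-0.001, 1.572, 0.007]
ft_force: [0.8, 9.4, -1.8]
grip_width: 0.0001
```

Request:
send_rows(series=[[[0,-0.02,0],[0,0,0]],[[0,-0.04,0],[0,0,0]],[[0,-0.06,0],[0,0,0]],[[0,-0.06,0],[0,0,0]],[[0,-0.06,0],[0,0,0]],[[0,-0.06,0],[0,0,0]],[[0,-0.06,0],[0,0,0]],[[0,-0.06,0],[0,0,0]]])

```text
time_s: 19.15
tool_pos: [0.5399, -0.012, 0.1111]
tool_rot: [0.003, 1.572, 0.01]
ft_force: [1.0, 19.1, -0.8]
grip_width: 0.0001
```

```bash
python3 - <<'E'
from h import *
from cr import crop
cv2.imwrite("pics/scene10.png",manip.camera("scene"))
st()
crop("pics/scene10.png",255,150,100,110,5,"pics/p.png")
E
```

```text
t 19.2 pos [ 0.5399 -0.0121  0.1111] q [-0.074  0.119  2.011  0.01   1.014 -0.083] F [ 1.6 18.5 -0.6] w -0.0001 
R [[-0.001, -0.004, 1.0], [0.008, 1.0, 0.004], [-1.0, 0.008, -0.001]]
```

View pics/p.png

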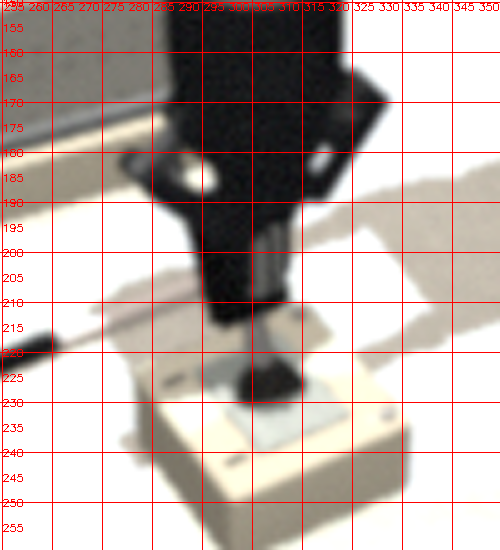

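Request:
send_rows(series=[[[0,0,0],[0,0,0]],[[0,0,0],[0,0,0]],[[0,0,0],[0,0,0]],[[0,0,0],[0,0,0]],[[0,0,0],[0,0,0]],[[0,0,0],[0,0,0]],[[0,0,0],[0,0,0]],[[0,0,0],[0,0,0]]])

```text
time_s: 20.0
tool_pos: [0.5399, -0.012, 0.1111]
tool_rot: [0.003, 1.572, 0.01]
ft_force: [1.8, 18.9, -0.7]
grip_width: -0.0001
```

Request:
send_rows(series=[[[0,0,0],[0,0,0]],[[0,0,0],[0,0,0]],[[0,0,0],[0,0,0]],[[0,0,0],[0,0,0]],[[0,0,0],[0,0,0]],[[0,0,0],[0,0,0]],[[0,0,0],[0,0,0]],[[0,0,0],[0,0,0]]])

```text
time_s: 20.8
tool_pos: [0.5399, -0.012, 0.1111]
tool_rot: [0.003, 1.572, 0.01]
ft_force: [1.5, 18.8, -0.5]
grip_width: -0.0002
```

Request:
send_rows(series=[[[0,0.1,0],[0,0,0]],[[0,0.3,0],[0,0,0]],[[0,0.6,0],[0,0,0]],[[0,0.9,0],[0,0,0]],[[0,1.2,0],[0,0,0]],[[-0.3,1.3,0],[0,0,0]],[[-0.7,1.35,0],[0,0,0]],[[-1.2,1.4,0],[0,0,0]]])

```text
time_s: 21.6
tool_pos: [0.5392, 0.0534, 0.1722]
tool_rot: [-0.006, 1.573, 0.005]
ft_force: [1.1, -0.3, 0.1]
grip_width: -0.0
```

Request:
send_rows(series=[[[-0.4,0.3,-0.2],[0,0,0]],[[-0.8,0.8,-0.5],[0,0,0]],[[-1.1,1.4,-0.9],[0,0,0]],[[-1.2,2.0,-1.3],[0,0,0]],[[-1.2,2.6,-1.6],[0,0,0]],[[-1.2,3.0,-1.8],[0,0,0]],[[-1.2,3.2,-1.9],[0,0,0]],[[-1.2,3.2,-1.9],[0,0,0]]])

```text
time_s: 22.4
tool_pos: [0.4438, 0.2134, 0.2325]
tool_rot: [-0.006, 1.57, 0.006]
ft_force: [0.4, 1.0, 0.3]
grip_width: -0.0001
```

```bash
python3 - <<'E'
from h import *
from cr import crop
for n in P: cv2.imwrite(f"pics/{n}11.png",manip.camera(n))
st()
crop("pics/scene11.png",220,120,130,140,4,"pics/q.png")
crop("pics/top11.png",260,140,215,120,3,"pics/q2.png")
E
```

```text
t 22.5 pos [0.4444 0.2121 0.2321] q [ 3.950e-01 -8.700e-02  1.983e+00 -1.000e-03  1.246e+00  3.890e-01] F [-0.5  0.3 -0.8] w -0.0002 
R [[0.001, -0.006, 1.0], [-0.001, 1.0, 0.006], [-1.0, -0.001, 0.001]]
```

View pics/q.png

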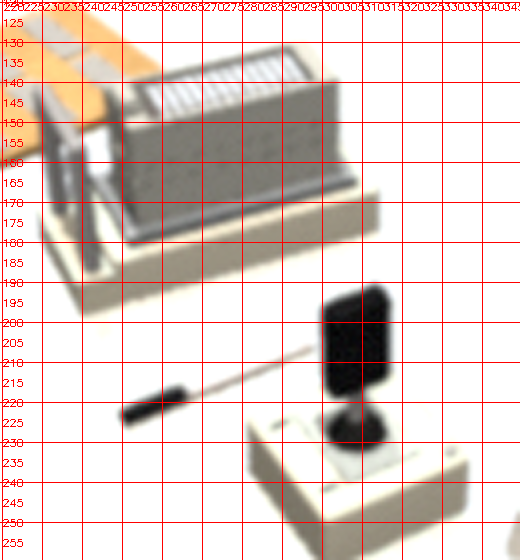

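View pics/q2.png

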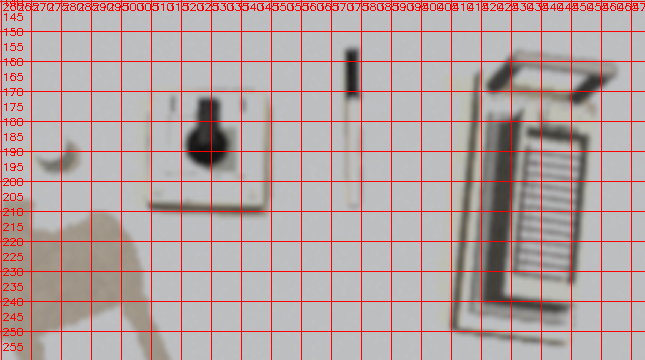

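```bash
python3 - <<'E'
from h import *
r=(0,0,255)
q=[.4873,-.2718,-.112]
draw("top","pics/top11.png",[(q,.084,tray,r)],405,150,65,100,6,"pics/r1.png")
draw("scene","pics/scene11.png",[(q,.084,tray,r)],235,120,75,75,6,"pics/r2.png")
im=np.zeros((600,845,3),np.uint8);im[:,:390]=cv2.imread("pics/r1.png");im[:450,395:]=cv2.imread("pics/r2.png");cv2.imwrite("pics/r.png",cv2.resize(im,(760,540)))
E
```

```text
(no output)
```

View pics/r.png

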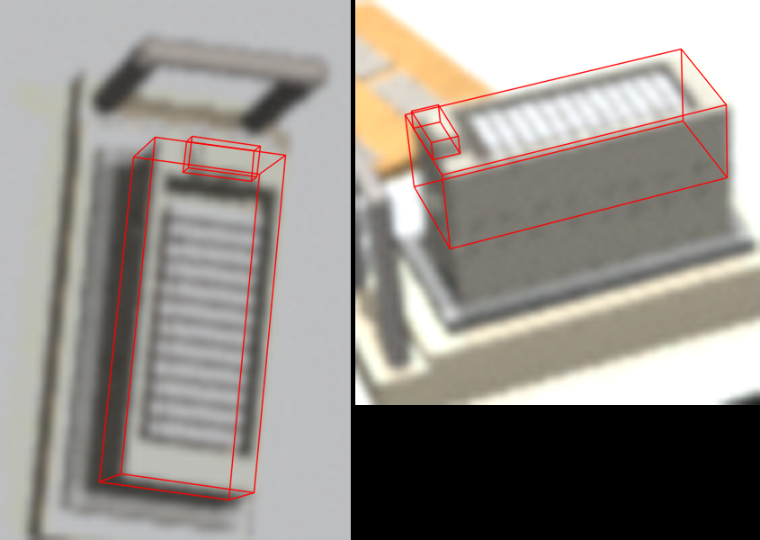

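The tray sits flush, with its walls continuous with the lower tray's. The lever is upright and the marker and jar haven't moved, so I'm handing in.

```bash
python3 -c "
from plant import manip
print(manip.close_job())"
```

```text
the job is handed in; nothing more can be done
None
```

I stacked the loose tray on the lower tray with the key ends together, then worked the jog lever, and handed the job in at about 22.5 s of the 64 s. The hand-in reports no verdict.

- **Tray:** I gripped it across its width and carried it level to the lift. It went over the key with no contact force and met the lower tray at its expected seated height, to within about 1 mm. The push at set-down was about 6–10 N before I let go.
- **Lever:** I pushed it towards the lift (−y). It came to rest against its stop: the tool stopped moving at y = −0.012 m, where I had predicted −0.013 m, and the force rose to 19 N. It was held there for about 2 s, then sprang back.
- **Last pictures:** Both views show the tray flush and square on the lower one with continuous walls, the lever upright, the marker and jar apparently where they were, and the arm clear of everything.
- **What disagreed:** The two cameras differed by several mm on absolute positions, up to about 7 mm in y. I placed the tray by comparing it with the lower one and with the tool position instead. One edge measurement suggested the tray was turned up to 0.03 rad from the lower one, and another was too poor to use. The top view did not support this, so I corrected only about 0.01 rad and saw no tilt or gap afterwards.

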